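# Restack the billets on the bed, half-round across the joint

### The job

Move the four wooden billets from the sorting rack to the stacking bed: counting from the tall end stop, lay the longest square-cut billet in the first bay, the middle-sized one in the second and the shortest in the third, each lengthwise along the rail and in the middle of its bay. Lay the half-round billet, flat side down, on top of the longest and the middle-sized one, lengthwise and centred over the cross strip between those two bays so that it bridges the joint. Let everything go at rest, and leave the mallet, wedge and tin where they lie.

Things in the scene. Friction and masses are not known exactly. Their poses are not given: they have to be found in the camera images.
- billet_long: The longest of the three square-cut billets: plain rectangular block of pale wood, 96 long x 36 wide x 32 mm high, about 72 g; it stands on one of the four bearers of the rack, its length along that bearer. Origin: centre of the underside; x along its length, z up
- billet_mid: The middle-sized square-cut billet: plain rectangular block of pale wood, 76 long x 36 wide x 32 mm high, about 57 g; it stands on one of the four bearers of the rack, its length along that bearer. Origin: centre of the underside; x along its length, z up
- billet_short: The shortest square-cut billet: plain rectangular block of pale wood, 56 long x 36 wide x 32 mm high, about 42 g; it stands on one of the four bearers of the rack, its length along that bearer. Origin: centre of the underside; x along its length, z up
- billet_half: The half-round billet: a split half-log 116 mm long, flat pale underside 36 mm wide, round dark bark back, 36 mm high in all (sides upright up to 18 mm, then a half circle of 18 mm radius), about 87 g, also lying on a bearer of the rack. Origin: centre of the flat underside; x along its length, z up
- rack: The sorting rack, fixed: a board 285 x 110 x 10 mm with four raised grey-painted bearers across it, each 30 mm wide, 110 mm long, tops 35 mm above the table, 72 mm apart centre to centre in a row along the rack's x. Holds the four billets at the start, in any order, each overhanging its bearer by 3 mm each side. Origin: centre of the underside; x along the row, y along the bearers
- bed: The stacking bed, fixed: a board 436 x 70 x 10 mm carrying one long raised grey-painted rail 30 mm wide and 365 mm long, top 35 mm above the table. Four dark cross strips 5 mm thick and 6 mm high (over the rail top) at x = -180, -60, 60, 180 mm divide the rail into three equal bays, each 115 mm long inside, centred at x = -120, 0 and 120 mm, y = 0. Origin: centre of the underside; x along the rail, z up
- stop: The tall end stop, fixed: dark wooden block 32 x 60 x 60 mm, with a steel bolt head on top, standing on the bed's board at one end of the rail (the other end has only a low strip 8 mm high); which end differs from start to start. Its centre lies on the rail's line 200 mm from the bed's centre, so 80, 200 and 320 mm from the bay centres and 140 mm from the cross strip between the first and second bay. Origin: centre of its underside, 10 mm above the table
- mallet: Bystander: loose wooden club mallet lying on its side between the racks, 235 mm long, 60 mm thick, origin on the table under the neck; x towards the head
- wedge: Bystander: loose steel splitting wedge lying flat, 97 x 42 x 24 mm, origin on the table under its middle
- tin: Bystander: loose metal can, 68 mm across, 70 mm high, origin at the centre of its underside
There are look-alikes about, which are no part of the job. What is shaped like the billet_half but yellow is not meant. What is shaped like the billet_mid but green is not meant.

How it is judged (in metres and radians):
At the end, for the whole second after the job is handed in: From the stop: longest, middle, shortest in bays 1, 2, 3, half-round on top over joint 1-2. Each within 14 mm along the rail and 12 mm across, underside 35 mm (half-round 67 mm) up within 4 mm, within 0.15 rad of the rail, level within 0.08 rad, released, at rest (horizontal distance between billet_long and stop between 0.066 and 0.094 m and y of billet_long in the frame of bed between -0.012 and 0.012 m and z of billet_long in the frame of bed between 0.031 and 0.039 m and angle between the x axis of each of billet_long, billet_mid, billet_short, billet_half and the x axis of bed, either way round below 0.15 rad and angle between each of billet_long, billet_mid, billet_short, billet_half's own z axis and vertical below 0.08 rad and linear speed of each of billet_long, billet_mid, billet_short, billet_half below 0.01 m/s and angular speed of each of billet_long, billet_mid, billet_short, billet_half below 0.1 rad/s and horizontal distance between billet_mid and stop between 0.186 and 0.214 m and y of billet_mid in the frame of bed between -0.012 and 0.012 m and z of billet_mid in the frame of bed between 0.031 and 0.039 m and horizontal distance between billet_short and stop between 0.306 and 0.334 m and y of billet_short in the frame of bed between -0.012 and 0.012 m and z of billet_short in the frame of bed between 0.031 and 0.039 m and horizontal distance between billet_half and stop between 0.126 and 0.154 m and y of billet_half in the frame of bed between -0.012 and 0.012 m and z of billet_half in the frame of bed between 0.063 and 0.071 m); the robot touches nothing.
It fails at once if the mallet, the wedge or the tin is shifted by more than 20 mm (distance of any of mallet, wedge, tin from where it was at the start of the episode above 0.02 m).
It also fails if it takes over 120 s, if anything falls off the work surface, if the arm or the gripper's body presses on something with over 40 N, if the wrist force passes 120 N, or if a joint passes its speed limit or range.

### The arm

A 6-joint arm with a two-finger parallel gripper is mounted at the origin on the work surface. World frame = base frame: x ahead of the robot, y to its left, z up, the work surface at z = 0. Lengths are in m, angles in degrees, forces in N, time in s.
With the tool pointing down it reaches from about 0.4 to 0.925 m from the base axis. Payload 3.4 kg.
Tool frame: the origin (TCP) lies midway between the tips of the shut fingers; the grasp point (between the pads) lies 19 mm behind it; x points along the fingers, y is the direction in which the jaws open and shut, and the axes are right-handed (so a half turn about x gives the same grasp; the last joint's range is limited). The gripper opens to 85 mm and grips with 20 to 120 N. Pads are 22 mm wide; open, the fingers measure 114 mm over their backs; the gripper's body (76 mm by 85 mm) begins 54 mm behind the grasp point. The pads swing forward as they close: fully open they stand 13 mm farther back than shut.
Start: joints at [59.903, 17.578, 86.31, -0, 76.112, -4.211], TCP at [0.251, 0.517, 0.231] pointing down, gripper open.
Joint ranges: [-179.03, 179.03], [-60, 130.46], [8.19, 133.38], [-81.62, 261.62], [5.75, 156.47], [-153.77, 153.77]. Speed limits (degrees/s): [147.25, 147.25, 180, 180, 180, 180].

### API

Orientations are given as a 3x3 rotation matrix whose columns are the frame's x, y, z axes.
In Python, from workcell import move_ptp, movel, move_j, move_gripper, wait, inverse_kinematics, get_obs, capture, get_calibration, MotionError, sign_off gives the robot as it stands. The module is installed in compiled form; this text tells all that it offers. Calls block until the motion is done:
- move_ptp(position, orientation): joint-space move of the TCP to a pose.
- movel(position, rot=None, velocity=0.15): straight line of the TCP; rot=None keeps the orientation; velocity is the mean speed in m/s.
- move_j(angles): joint-space move.
- move_gripper(opening): opening from 0.0 (shut) to 1.0 (fully open); the grip force is fixed at half the most; returns when the fingers have stopped.
- wait(seconds).
- inverse_kinematics(position, orientation): joint angles nearest the present ones, or None.
- get_obs(): the state.
- capture(name): name is "scene" or "top" or "wrist"; returns the picture (384x512x3 uint8, red, green, blue); there is no depth.
- get_calibration(name): a dict with "camera_matrix" (3x3 intrinsics, pixels), "k1" (the pictures are not rectified: a ray, as slopes to the right and down, at radius r is drawn at 1 + k1 r^2 times it, then the intrinsics apply), "extrinsics" (4x4, takes a point from world to camera coordinates). Camera axes: x right, y down, z forward; pixel columns grow to the right and rows downward; lengths in m; the calibration is good to about 2 mm. A picture is of the moment at which its call begins: read the wrist's pose just before it. get_calibration takes no time and is no camera call; for the wrist camera it gives the pose at the moment of the call.
A pose or a line that the arm cannot do raises MotionError and nothing moves.
- sign_off(): hands the job in, once; it reports no verdict.
The state is a dict: "clock": time; "qpos": joint angles; "dq": joint speeds; "effort": joint torques, N m; "position": TCP position; "orientation": TCP orientation; "ft_force": force on the tool from outside, world axes, zero at the start; "wrist_torque": the same for the moment, N m; "opening": opening from 0.0 (shut) to 1.0 (fully open).
Only numpy, scipy, OpenCV 4.12 (cv2) and the standard library are available. Lean on these libraries where they do the work, as an engineer would, in place of code of your own. Each camera call takes 0.05 s, during which the arm holds its last target. There are 200 camera calls.

## Working session

There is one attempt and no reset: what is moved stays moved. The work goes in short steps, each a Python script; the robot and the scene stay as the last script left them, time stands still between calls to the robot, and variables do not carry over. Pictures are saved under pics/ and viewed, about 12 in all and at most 16, crops included, and the job is handed in when it is done.

```bash
mkdir -p pics; python3 - <<'E'
from workcell import *
import cv2
o=get_obs();print(o['clock'],o['position'],o['orientation'],o['opening'])
for n in("scene","top","wrist"):
    c=get_calibration(n);print(n,c)
    im=capture(n);cv2.imwrite(f'pics/{n}0.png',cv2.resize(im[:,:,::-1],(800,600),interpolation=cv2.INTER_CUBIC))
E
```

```text
0.0 [0.25071264 0.51668091 0.23040816] [[-1.02032436e-03  4.36588742e-01  8.99660619e-01]
 [-1.75252548e-03  8.99658925e-01 -4.36589908e-01]
 [-9.99997944e-01 -2.02214147e-03 -1.52811024e-04]] 1.0029746517280946
scene {'camera_matrix': array([[370.58938143,   0.        , 258.00958733],
       [  0.        , 370.58938143, 188.44833761],
       [  0.        ,   0.        ,   1.        ]]), 'k1': -0.039552769289597035, 'extrinsics': array([[-0.20870427,  0.97797338, -0.00325601,  0.02077933],
       [ 0.70468732,  0.14807348, -0.69389482, -0.36447065],
       [-0.67812853, -0.14711328, -0.72006901,  1.25057669],
       [ 0.        ,  0.        ,  0.        ,  1.        ]])}
top {'camera_matrix': array([[401.81102734,   0.        , 248.54382891],
       [  0.        , 401.81102734, 190.98661031],
       [  0.        ,   0.        ,   1.        ]]), 'k1': 0.04471659974447381, 'extrinsics': array([[ 0.00827535, -0.99981469, -0.0173812 ,  0.10931959],
       [-0.99192911, -0.00600832, -0.12665123,  0.56837426],
       [ 0.12652333,  0.018289  , -0.99179502,  0.9417272 ],
       [ 0.        ,  0.        ,  0.        ,  1.        ]])}
wrist {'camera_matrix': array([[283.76201885,   0.        , 250.56373185],
       [  0.        , 283.76201885, 188.93830022],
       [  0.        ,   0.        ,   1.        ]]), 'k1': -0.015447876448493755, 'extrinsics': array([[ 0.43611589,  0.89988533, -0.00305354, -0.57350617],
       [ 0.8689458 , -0.42023448,  0.26141188, -0.03428647],
       [ 0.23395751, -0.11665924, -0.96522252,  0.37893095],
       [ 0.        ,  0.        ,  0.        ,  1.        ]])}
```

View pics/top0.png

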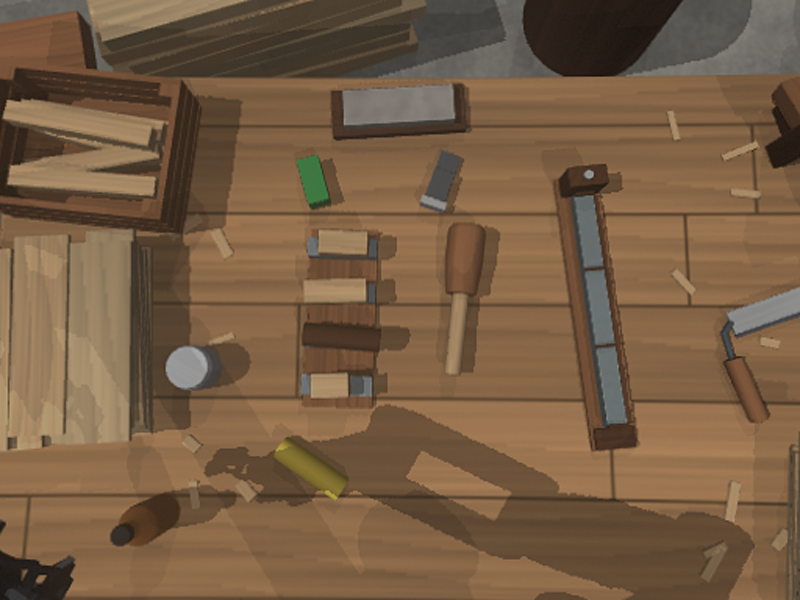

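View pics/scene0.png

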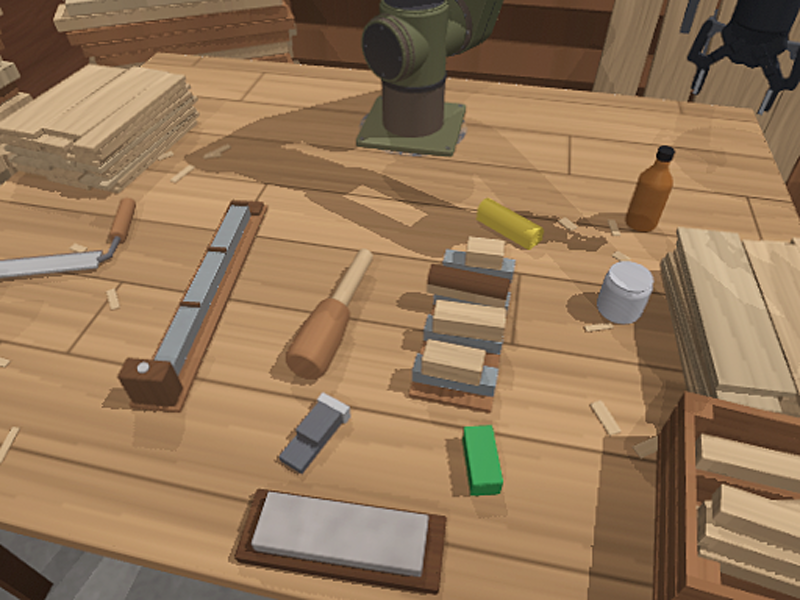

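The top view shows the rack rows from far to near: mid (342,243), long (335,291), half (340,336), short (329,385). The stop is at the far end of the bed (585,180), with the mallet between the rack and the bed. Next I'll enlarge both areas.

```bash
cat > h.py <<'E'
from workcell import *
import numpy as np, cv2
def px2w(n,uv,z,scale=1.0,c=None):
    """pixels (full-res) -> world points on plane z"""
    c=c or get_calibration(n);K=c['camera_matrix'];E=c['extrinsics']
    d=cv2.undistortPoints(np.array(uv,float).reshape(-1,1,2),K,np.array([c['k1'],0,0,0.]))[:,0]
    R,t=E[:3,:3],E[:3,3];o=-R.T@t
    r=np.c_[d,np.ones(len(d))]@R
    z=np.broadcast_to(z,len(d))
    return o+r*((z-o[2])/r[:,2])[:,None]
def crop(n,x0,y0,w,h,s,name):
    im=capture(n)[y0:y0+h,x0:x0+w,::-1]
    cv2.imwrite(f'pics/{name}.png',cv2.resize(im,None,fx=s,fy=s,interpolation=cv2.INTER_CUBIC))
E
python3 - <<'E'
from h import *
crop("top",180,142,80,120,5,'rack')
crop("top",345,98,70,195,3,'bed')
E
```

```text
(no output)
```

View pics/rack.png

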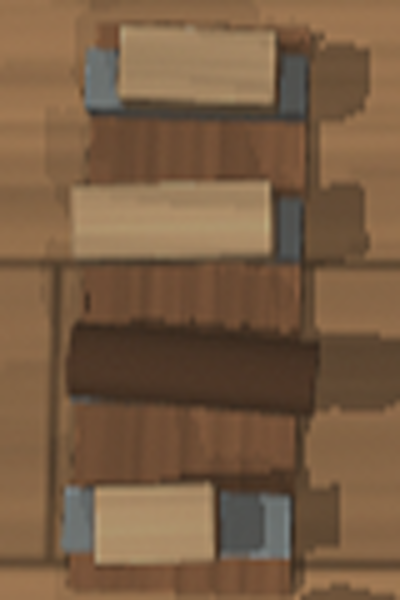

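View pics/bed.png

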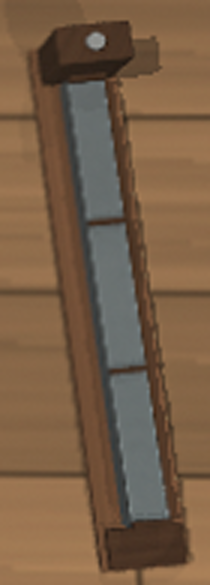

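```bash
python3 - <<'E'
from h import *
np.set_printoptions(precision=4,suppress=True)
c=get_calibration("top");E=c['extrinsics'];print('cam',-E[:3,:3].T@E[:3,3])
f=lambda p,s,o:(np.array(p,float)+.5)/s-.5+o
B=dict(mid=[(119,26),(277,32),(275,107),(119,101)],long=[(72,186),(270,180),(272,258),(74,257)],
 half=[(68,324),(318,345),(312,412),(68,398)],short=[(95,487),(213,484),(215,562),(95,564)])
for k,p in B.items():
    P=px2w("top",f(p,5,(180,142)),.053 if k=='half' else .067)
    a=P[1]-P[0]+P[2]-P[3]
    print(k,P.mean(0),'L',[np.linalg.norm(P[i]-P[(i+1)%4])for i in range(4)],'ang(y-)',np.degrees(np.arctan2(a[0],-a[1])))
P=px2w("top",f([(86,81),(106,219.5),(127.5,368.5),(147,519),(96,41)],3,(345,98)),[.035,.041,.041,.035,.073]);print(P)
print(np.linalg.norm(np.diff(P[:,:2],axis=0),axis=1))
d=P[1]-P[2];print('bed ang',np.degrees(np.arctan2(d[1],d[0])), 'edges',np.degrees(np.arctan2(*(P[0]-P[3])[1::-1])))
E
```

```text
cam [0.4437 0.0955 1.0079]
mid [0.6503 0.184  0.067 ] L [np.float64(0.07585518175317911), np.float64(0.03650895993320835), np.float64(0.07455819695150062), np.float64(0.03656512517376991)] ang(y-) -1.9377739526124593
long [0.576  0.1948 0.067 ] L [np.float64(0.09407401532784382), np.float64(0.03730254389650341), np.float64(0.09363243430032005), np.float64(0.03399737804160373)] ang(y-) 1.0741322536155498
half [0.5062 0.1856 0.053 ] L [np.float64(0.11989148258863613), np.float64(0.031942325946271284), np.float64(0.1162198233279901), np.float64(0.03528394087137801)] ang(y-) -3.6646151392098885
short [0.4335 0.2001 0.067 ] L [np.float64(0.05497181646475879), np.float64(0.035827229728726685), np.float64(0.05560392187617991), np.float64(0.035357492466901376)] ang(y-) 1.6091270622526603
[[ 0.7346 -0.193   0.035 ]
 [ 0.6181 -0.2039  0.041 ]
 [ 0.4984 -0.2167  0.041 ]
 [ 0.3812 -0.2291  0.035 ]
 [ 0.7558 -0.1904  0.073 ]]
[0.117  0.1204 0.1178 0.3766]
bed ang 6.109327155229767 edges 5.832714761484698
```

Measured sizes match to within about 2 mm, and the bed strips and bolt agree. The bed centre is (0.5583, -0.2103) at about 6°. I'll move the long billet first, opening the jaws only part way because of the 36 mm gaps between billets.

```bash
cat >> h.py <<'E'
C=np.array([.5580,-.2101]);BETA=np.radians(5.97);U=np.array([np.cos(BETA),np.sin(BETA)])
OPEN=.66; HI=.17
def down(a):  # tool down, jaw direction at angle a (rad)
    y=np.array([np.cos(a),np.sin(a),0]);x=np.array([0,0,-1.]);return np.c_[x,y,np.cross(x,y)]
def st(m):
    o=get_obs();print(m,'t%.1f'%o['clock'],np.round(o['position'],4),'open %.3f'%o['opening'],'F',np.round(o['ft_force'],1))
def pick(xy,ang,z):
    R=down(np.radians(ang));move_ptp([*xy,HI],R);move_gripper(OPEN)
    movel([*xy,z+.03],velocity=.15);movel([*xy,z],velocity=.06);st('down')
    move_gripper(0);st('grip');movel([*xy,HI],velocity=.12);st('lift')
def place(s,z):  # s = coordinate along the rail
    xy=C+s*U;R=down(BETA-np.pi/2);move_ptp([*xy,HI],R)
    movel([*xy,z+.03],velocity=.15);movel([*xy,z],velocity=.04);wait(.2);st('set')
    move_gripper(OPEN);wait(.2);movel([*xy,HI],velocity=.12);st('up')
E
python3 - <<'E'
from h import *
pick((.576,.1948),1.1,.030)
E
python3 -c "
from h import *
crop('top',150,80,280,210,2.85,'t1')"
```

```text
down t3.9 [0.5759 0.1948 0.0296] open 0.663 F [ 0.4  0.2 -0.4]
grip t4.2 [0.5764 0.1949 0.0305] open 0.413 F [ 0.3 -0.2  1.1]
lift t5.5 [0.5753 0.1946 0.1691] open 0.413 F [-1.1 -0.  -0.9]
```

View pics/t1.png

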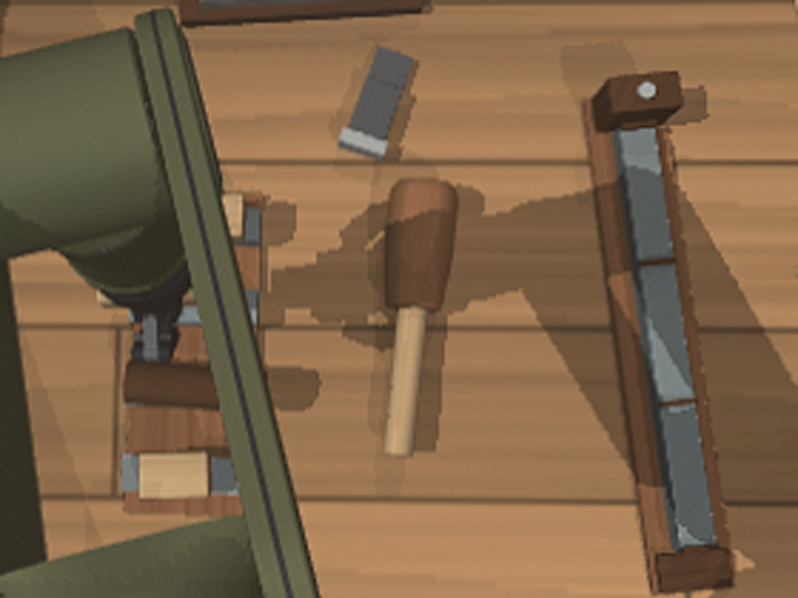

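The long billet is held (opening 0.413, about 35 mm) and its neighbours haven't moved: half at (170,385), short at (173,475). Next I place it in bay 1 and carry on with mid and short.

```bash
python3 - <<'E'
from h import *
place(.12,.031)
pick((.6503,.184),-1.9,.030);place(0,.031)
pick((.4335,.2001),1.6,.030);place(-.12,.031)
move_ptp([.506,.1856,.25],down(0))
crop('top',345,98,70,195,3,'bed2')
crop('scene',60,110,300,170,2.6,'s2')
E
```

```text
set t9.0 [ 0.6775 -0.1976  0.031 ] open 0.409 F [-0.3 -0.5 -0.2]
up t10.9 [ 0.6767 -0.1974  0.1689] open 0.659 F [ 0.5 -0.2  0.1]
down t14.0 [0.6502 0.184  0.0296] open 0.660 F [0.5 0.1 0.3]
grip t14.3 [0.6507 0.1841 0.0305] open 0.415 F [-0.1 -0.7  0.9]
lift t15.7 [0.6496 0.1838 0.1689] open 0.417 F [ 1.7 -0.3 -0.7]
set t19.1 [ 0.5581 -0.2102  0.031 ] open 0.414 F [-0.1  0.2 -1.1]
up t21.0 [ 0.5574 -0.2098  0.1691] open 0.663 F [-0.7 -0.3  0.2]
down t24.3 [0.4333 0.2001 0.0297] open 0.656 F [-0.4  0.6 -0.3]
grip t24.6 [0.4339 0.2003 0.0304] open 0.410 F [-0.4 -0.4  1.3]
lift t25.9 [0.4329 0.1999 0.1693] open 0.416 F [-0.1  0.6 -0.1]
set t29.5 [ 0.4388 -0.2227  0.0311] open 0.410 F [0.5 0.6 0.2]
up t31.3 [ 0.4381 -0.2222  0.1693] open 0.659 F [-0.3  0.   0.4]
```

View pics/bed2.png

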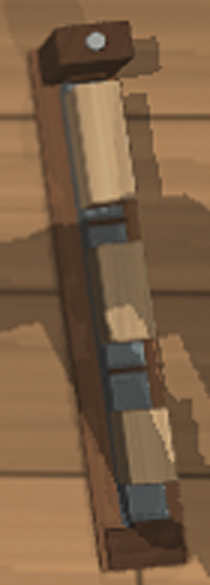

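View pics/s2.png

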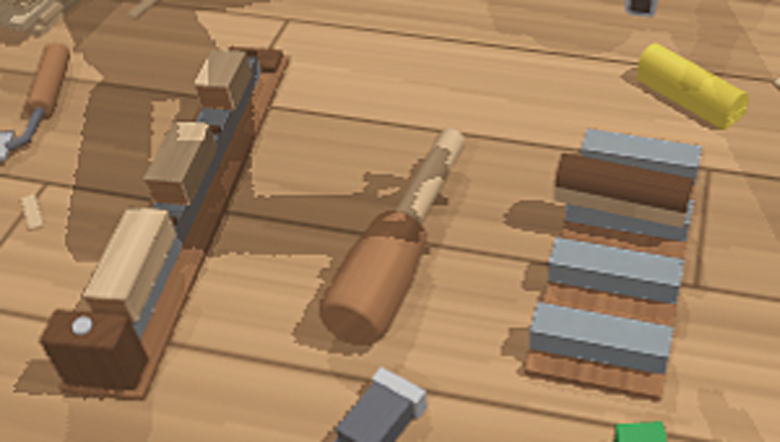

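```bash
python3 - <<'E'
from h import *
f=lambda p,s,o:(np.array(p,float)+.5)/s-.5+o
B=dict(long=[(75,85),(118,80),(135,202),(88,206)],mid=[(97,245),(139,239),(156,336),(111,342)],short=[(120,414),(165,408),(178,480),(131,484)])
for k,p in B.items():
    P=px2w("top",f(p,3,(345,98)),.067)[:,:2];d=P.mean(0)-C
    a=P[0]-P[3]+P[1]-P[2]
    print(k,np.round([d@U,d@[-U[1],U[0]]],4),'size',np.round([np.linalg.norm(a)/2,np.linalg.norm(P[0]-P[1])],4),'dang',np.degrees(np.arctan2(a[1],a[0])-BETA))
pick((.5062,.1856),-3.9,.022)
crop('wrist',0,0,512,384,1.5,'w1')
E
```

```text
long [0.1176 0.0018] size [0.0984 0.034 ] dang -0.8488339896164115
mid [-0.0002  0.001 ] size [0.0764 0.0328] dang 0.9400561423698214
short [-0.1209  0.0009] size [0.054  0.0345] dang 1.2507069061732448
down t35.2 [0.506  0.1855 0.0216] open 0.660 F [ 0.3 -0.1 -0.7]
grip t35.5 [0.5067 0.1857 0.0224] open 0.410 F [-0.2  0.1  2. ]
lift t36.9 [0.5056 0.1854 0.1692] open 0.412 F [-0.6 -0.  -0.8]
```

View pics/w1.png

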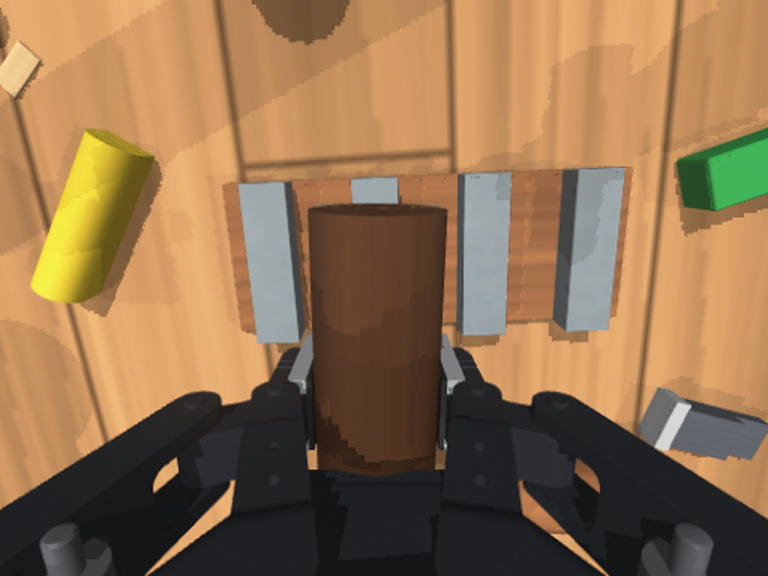

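The three billets measure within 3 mm and 1.3° of target. The half-round (crop (375,340)) is held straight with the bark up, so I'm placing it now.

```bash
python3 - <<'E'
from h import *
place(.06,.055)
move_ptp([.45,.25,.25],down(0));wait(.5)
crop('top',150,80,280,210,2.85,'t3')
crop('top',345,98,70,195,3,'bed3')
crop('scene',60,110,300,170,2.6,'s3')
E
```

```text
set t40.2 [ 0.6178 -0.2039  0.055 ] open 0.410 F [ 0.6  0.9 -1.3]
up t41.9 [ 0.617  -0.2036  0.1691] open 0.658 F [ 0.6 -0.2 -0.1]
```

View pics/bed3.png

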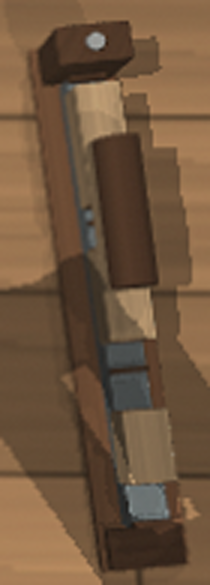

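View pics/s3.png

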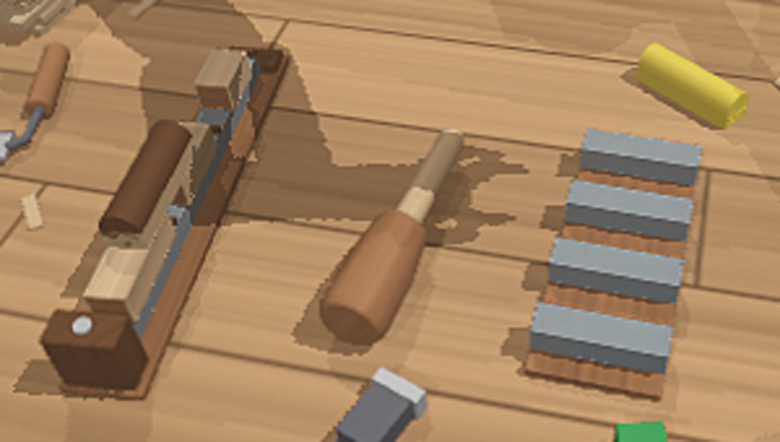

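```bash
python3 - <<'E'
from h import *
f=lambda p,s,o:(np.array(p,float)+.5)/s-.5+o
P=px2w("top",f([(93,137),(138,134),(158,285),(112,287)],3,(345,98)),[.088,.096,.096,.088])[:,:2];d=P.mean(0)-C
a=P[0]-P[3]+P[1]-P[2]
print(np.round([d@U,d@[-U[1],U[0]]],4),np.linalg.norm(a)/2,np.linalg.norm(P[0]-P[1]),np.degrees(np.arctan2(a[1],a[0])-BETA))
E
```

```text
[0.0586 0.0014] 0.11703610546464803 0.031583068291204976 -0.6817129771180894
```

The half-round is at 58.6 mm along the rail (target 60), 1.4 mm across and 0.7° off. The mallet and wedge appear at the same pixels as before, so I'm handing in.

```bash
python3 -c "
from workcell import *
print(get_obs()['clock']);sign_off()"
```

```text
44.325
the job is handed in; nothing more can be done
```

All four billets are on the bed and I've handed the job in at 44 s on the robot clock. Counting from the stop, the long, middle and short billets lie in bays 1, 2 and 3. The half-round lies flat side down, bridging the joint between the long and middle ones.

**Square-cut billets:** from the top camera, before the half-round went on, they were within 2.4 mm along the rail, 2 mm across and 1.3° of target. I didn't measure them again afterwards, but the later pictures show them in place.

**Half-round:** it measured 1.4 mm short of its target along the rail, 1.4 mm across and 0.7° off.

**Heights:** I didn't measure these separately. They follow from the release heights, and the last pictures show everything sitting flat, the gripper clear and nothing tilted.

**Bystanders:** the mallet and wedge (partly in view) look the same in the pictures from before and after the half-round was placed. I didn't check the tin again, because it was outside those crops; every move near it was well above its height.

No check failed or disagreed with another.

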